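# Start and run on the clamp nut that holds a pan blank on the swage block

### The job

Clamp the pan blank for hammering: pick up the loose wing nut and set it on the end of the upright stud without forcing it, turn it backward (anticlockwise seen from above) until its thread start drops in, then run it on clockwise. Tighten it about a quarter of a turn past touching the disc springs, so that the springs are squeezed but not flattened, and let go; leave the blank, the strap and the other things lying where they are.

Things in the scene. Friction and masses are not known exactly. Their poses are not given: they have to be found in the camera images.
- wingnut: Steel wing nut, 0.3 kg. Origin: centre of its flat underside, z up along the bore. Flange d 55 x 5, hexagon hub 44 across flats up to z 34, two wings 9 mm thick along +-x out to 54 from the axis, z 14 to 41. The free flats face +-y: grip there. Bore d 32.4 up to z 14, then the thread: right-hand, two starts, lead 12 mm per turn.
- stud_top (a point): Tip of the fixed upright stud, on its axis, z up. Plain point d 23, its last 4 mm tapered; thread d 30 from 7 mm below the tip, its two starts lie differently each time. Nut's underside below the tip: 19.8 where the starts meet, up to 6 lower on the way round (turning back raises it 1.9 per rad, then it drops), 33.8 at the springs. Axial play 1.3; side play 1.1.
- strap: Black steel strap clamp, 163 x 70 x 18, 1.2 kg, loose, round the stud by its slot. Origin: on the stud's axis in its underside, x along its length towards the blank. On top round the stud a pack of disc springs d 56, 12 high, pushes back 20 N per mm; flat after 4.5 mm.
- blank: Loose pan blank, flat steel disc d 200 x 4 with a handle, 1.1 kg. Origin: centre of the disc's underside, on the swage block; the strap's nose lies on its rim.
- fixture: Fixed set-up on the bench: stud, stepped heel block (towards -x, 64 high, to x -113) and cast-iron swage block (60 high, x 48 to 248, y +-85). Origin: foot of the stud's axis on the bench, x from stud to swage block.
- hexnut: Bystander: plain hexagon nut without wings, 36 across flats, 19 high. Origin: centre of its underside.
- mallet: Bystander: wooden mallet lying down, head d 68 x 130 along y, handle 280 long towards -x, 44 high at the handle. Origin: under the head's centre.
- tongs: Bystander: black forge tongs lying flat, 370 long along x, 16 high. Origin: near the rivet, on the bench.
Mind the look-alikes: they are no part of the job. What is shaped like the strap but blue or turquoise is not meant.

How it is judged:
On the way, in this order (a step that is already met when the one before it is completed fails the run):
1. the wing nut is lowered over the stud's pilot point, upright and on its axis, above the thread (horizontal distance between wingnut and stud_top below 0.0035 m and z of wingnut in the frame of stud_top between -0.0185 and -0.009 m and angle between wingnut's own z axis and vertical below 0.12 rad), for 0.02 s.
2. turned backward, the nut has ridden up until its thread starts come to the stud's (underside 18.7 to 21.6 mm below the tip, turning, in contact) (horizontal distance between wingnut and stud_top below 0.003 m and z of wingnut in the frame of stud_top between -0.0216 and -0.0187 m and contact force between wingnut and fixture above 0.3 N and angular speed of wingnut above 0.1 rad/s and linear speed of wingnut below 0.012 m/s), for 0.04 s.
3. the thread starts drop in: the nut sinks past 21.7 mm below the tip, falling or lowered faster than turning would carry it (horizontal distance between wingnut and stud_top below 0.004 m and z of wingnut in the frame of stud_top between -0.0262 and -0.0217 m and (linear speed of wingnut above 0.008 m/s or (linear speed of wingnut above 0.002 m/s and angular speed of wingnut below 0.08 rad/s))).
At the end, for the whole second after the job is handed in: the wing nut is run on the stud, upright within 0.05 rad and at rest, its underside 34.5 to 38.2 mm below the stud's tip (the disc springs squeezed by 0.7 to 4.4 mm), the strap pressing on the blank with more than 12 N, blank and strap within 15 mm of where they lay (horizontal distance between wingnut and stud_top below 0.003 m and z of wingnut in the frame of stud_top between -0.0382 and -0.0345 m and angle between wingnut's own z axis and vertical below 0.05 rad and linear speed of wingnut below 0.01 m/s and contact force between strap and blank above 12 N and distance of each of blank, strap from where it was at the start of the episode below 0.015 m); the robot touches nothing.
It fails at once if the nut is forced onto the thread: pressed against the stud with more than 40 N before it reaches the springs (z of wingnut in the frame of stud_top between -0.033 and 0.002 m and horizontal distance between wingnut and stud_top below 0.02 m and contact force between wingnut and fixture above 40 N and linear speed of wingnut below 0.03 m/s).
It fails at once if overtightened: the strap presses on the blank with more than 75 N (contact force between strap and blank above 75 N).
It fails at once if the hexagon nut, the mallet or the tongs are moved more than 30 mm (distance of any of hexnut, mallet, tongs from where it was at the start of the episode above 0.03 m).
It fails at once if the blank or the strap is moved more than 30 mm (distance of any of blank, strap from where it was at the start of the episode above 0.03 m).
It also fails if it takes over 72 s, if anything falls off the work surface, if the arm or the gripper's body presses on something with over 40 N, if the wrist force passes 120 N, or if a joint passes its speed limit or range.

### The arm

A 7-joint arm with a two-finger parallel gripper is mounted at the origin on the work surface. World frame = base frame: x ahead of the robot, y to its left, z up, the work surface at z = 0. Lengths are in m, angles in rad, forces in N, time in s.
With the tool pointing down it reaches from about 0.4 to 0.875 m from the base axis. Payload 6.5 kg.
Tool frame: the origin (TCP) lies at the very end of the fingers, on their centre line; the grasp point (between the pads) lies 19 mm behind it; z points along the fingers, y is the line along which they close (so a half turn about z gives the same grasp; the last joint's range is limited). The gripper opens to 88 mm and grips with 3 to 60 N. Pads are 18 mm wide; open, the fingers measure 123 mm over their backs; the gripper's body (75 mm by 187 mm) begins 45 mm behind the grasp point.
Start: joints at [-1.177, 0.536, -0.004, 1.538, 0.003, 1.067, -0.071], TCP at [0.288, 0.582, 0.209] pointing down, gripper open.
Joint ranges: [-2.7, 2.7], [-0.37, 2.16], [-1.27, 1.26], [0.24, 2.4], [-1.31, 4.45], [0.19, 1.91], [-2.76, 2.76]. Speed limits (rad/s): [2.39, 2.39, 3.14, 3.14, 3.14, 3.14, 3.14].

### API

Orientations are given as a rotation vector (axis times angle).
In Python, from station import state, camera, camera_model, close_job, silhouettes, tip_of gives the robot as it stands. The module is installed in compiled form; this text tells all that it offers.
- The arm moves only by the tool arm_command, never from a script. Its arguments are lists of equal length, an entry for each row: "travel": the shift along the tool's x, y, z in mm, a list of three; "angular": the turn, a rotation vector about the tool's x, y, z in degrees, a list of three; "hand": the finger opening in mm, from 0 to 88.1. A call has 1 to 20 rows; each row is the pose to reach, as a shift and turn from the pose commanded when the call began, along the tool's axes at that moment; what a row does not reach only later rows make up. A row lasts 1/12 s, in which the tool goes at most 41.7 mm and 7.16 degrees, less where a joint would pass 70% of its speed; a pose out of reach is approached as far as the arm can. A call with a gripper value outside its range is refused whole. The fingers move at their own pace and stop on an object; "newtons" is the grip in N (left out, the last holds). Time passes only in rows, so rows that repeat a pose let the fingers close. It gives the time, the measured TCP pose, the force, the opening and the grip force at its end, in the units of the state.
- state(): the state, without advancing time (a new reading comes with each control period).
- camera(name): name is "scene" or "top" or "wrist"; returns the picture (480x640x3 uint8, red, green, blue); there is no depth.
- camera_model(name): a dict with "mtx" (3x3 intrinsics, pixels), "R" (3x3) and "t" (3): a world point X has camera coordinates R X + t. Camera axes: x right, y down, z forward; pixel columns grow to the right and rows downward; lengths in m; the calibration is good to about 2 mm. A picture is of the moment at which its call begins: read the wrist's pose just before it. camera_model takes no time and is no camera call; for the wrist camera it gives the pose at the moment of the call.
- close_job(): hands the job in; it is judged then, once.
Trained networks look in the newest picture that a camera, given by its name, has taken for a name from the list of things; names that differ only in an ending like _2 or _b are one class to them, and where a whole thing is asked for, a point or a joint stands for the part that bears it (a point fixed in the world has none). Each returns a list of dicts, best first, with "conf" (0 to 1); they miss things now and then, are a little off and sometimes report something else, mostly with a low value. They report only what shows in the picture. A call takes as long as a camera call. They do not tell look-alikes from the thing itself.
- silhouettes(camera, target): "pixels" (480x640 bool, what is visible of it) and "extent" ([left, top, right, bottom] as shares, 0 to 1, of the picture: columns of its width, rows of its height, round what is visible of it).
- tip_of(camera, target): "location" ([column, row] as shares, 0 to 1, of the picture: columns of its width, rows of its height: a listed point, or the origin of a listed thing).
The state is a dict: "time_s": time; "joint_pos": joint angles; "dq": joint speeds; "effort": joint torques, N m; "tool_pos": TCP position; "ee_rot": TCP orientation; "force": force on the tool from outside, world axes, zero at the start; "torque": the same for the moment, N m; "opening": finger opening in m; "grasp_force": force on a finger pad.
Only numpy, scipy, OpenCV 4.12 (cv2) and the standard library are available. Lean on these libraries where they do the work, as an engineer would, in place of code of your own. Each camera call takes 0.05 s, during which the arm holds its last target. There are 200 camera calls.

## Working session

There is one attempt and no reset: what is moved stays moved. The work goes in short steps, Python scripts to look and compute and a tool call to move; the robot and the scene stay as the last step left them, time stands still between calls to the robot, and variables do not carry over. Pictures are saved under pics/ and viewed, at most 10 in all, crops included, and the job is handed in when it is done.

Besides the shell and the picture viewer there is one more tool, called after "Request:" by a JSON object that holds its "method" and its "body", one argument or row to a line. arm_command: Moves the arm, as the interface text tells. Its arguments: {"type":"object","properties":{"travel":{"type":"array","items":{"type":"array","items":{"type":"number"}}},"angular":{"type":"array","items":{"type":"array","items":{"type":"number"}}},"hand":{"type":"array","items":{"type":"number"}},"newtons":{"type":"number"}},"required":["travel","angular","hand"]}

```bash
mkdir -p pics; cat > h.py <<'E'
import numpy as np,cv2
from station import *
def cm(n):
    m=camera_model(n); return [np.array(m[k],float) for k in("mtx","R","t")]
def snap(n,f):
    im=camera(n); cv2.imwrite(f"pics/{f}.png",im[:,:,::-1]); return im
def onz(n,uv,z,M=None):
    K,R,t=M or cm(n); d=R.T@np.linalg.solve(K,[uv[0],uv[1],1]); c=-R.T@t
    return c+d*(z-c[2])/d[2]
def tri(obs):
    A=[];b=[]
    for M,uv in obs:
        K,R,t=M; P=K@np.c_[R,t]
        for i in(0,1):
            r=uv[i]*P[2]-P[i]; n=np.linalg.norm(r[:3]); A.append(r[:3]/n); b.append(-r[3]/n)
    return np.linalg.lstsq(np.array(A),np.array(b),rcond=None)[0]
def tip(n,t): return [(round(d['conf'],2),np.round(np.array(d['location'])*[640,480],1)) for d in tip_of(n,t)]
E
python3 - <<'E'
from h import *
for c in("scene","top"): snap(c,c+"0"); 
for c in("scene","top"):
    print(c,[np.round(-cm(c)[1].T@cm(c)[2],3)])
    for t in("wingnut","stud_top","strap","hexnut"): print(t,tip(c,t))
s=state(); print(s["time_s"],s["ee_rot"],s["tool_pos"])
E
```

```text
scene [array([1.36 , 0.785, 1.019])]
wingnut [(0.81, array([286.6, 222.3]))]
stud_top [(0.69, array([349.6, 240.5]))]
strap [(0.83, array([346.1, 256.7])), (0.8, array([339. , 202.2])), (0.73, array([204.2, 273.7])), (0.68, array([425.7, 309.4])), (0.6, array([202.3, 196.4]))]
hexnut [(0.58, array([425.9, 311.9]))]
top [array([3.120e-01, 1.000e-03, 1.273e+00])]
wingnut [(0.84, array([408.9, 272.1]))]
stud_top [(0.88, array([291.5, 246.7])), (0.65, array([209.6, 275.9]))]
strap [(0.85, array([292. , 255.5])), (0.71, array([400.9, 342.9])), (0.64, array([392.9, 160.4]))]
hexnut [(0.61, array([210.4, 275.9]))]
0.5 [ 7.15826995e-01  3.05894708e+00 -5.27252877e-05] [0.28842819 0.58249358 0.20898552]
```

View pics/scene0.png

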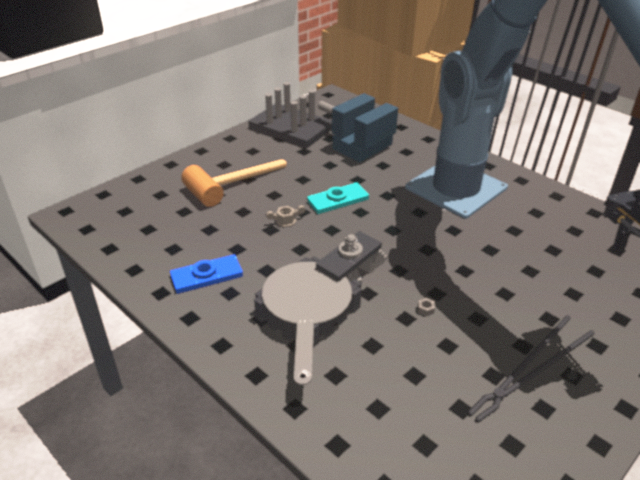

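View pics/top0.png

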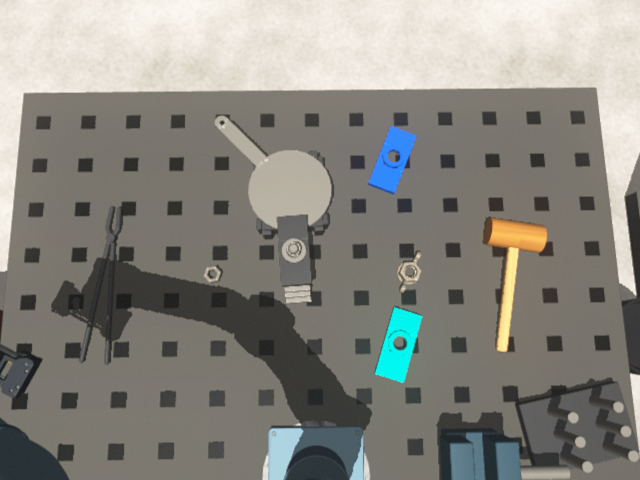

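```bash
python3 - <<'E'
from h import *
S,T=cm("scene"),cm("top")
for n,a,b in(("wn",(286.6,222.3),(408.9,272.1)),("stud",(349.6,240.5),(291.5,246.7)),("strap",(346.1,256.7),(292,255.5)),("hex",(425.9,311.9),(210.4,275.9))):
    print(n,np.round(tri([(S,a),(T,b)]),4),onz("top",b,0).round(3))
E
```

```text
wn [ 0.4655 -0.2325 -0.0046] [ 0.467 -0.234  0.   ]
stud [0.5144 0.047  0.1178] [0.534 0.053 0.   ]
strap [0.508  0.0425 0.061 ] [0.512 0.052 0.   ]
hex [ 0.4664  0.2495 -0.0042] [0.464 0.251 0.   ]
```

Wing-nut candidates are the wing nut with two wings (scene 286,215; top 409,272), the plain hex nut (scene 426,306; top 213,274) and the blue and turquoise strap look-alikes. I choose the winged one. The real strap is the black one at top (293,250). The tip should stand about 128 mm up (64+18+12+33.8).

```bash
cat >> h.py <<'E'
from scipy.spatial.transform import Rotation as Ro
def shift(p,yaw=None):
    s=state(); R=Ro.from_rotvec(s["ee_rot"]).as_matrix(); print("travel mm",np.round(R.T@(np.array(p)-s["tool_pos"])*1000,1),"j7",round(s["joint_pos"][6],3),"toolx",R[:,0].round(3),"tooly",R[:,1].round(3))
E
python3 - <<'E'
from h import *
s=state(); R=Ro.from_rotvec(s["ee_rot"]).as_matrix()
K,Rc,t=cm("wrist"); c=-Rc.T@t; print("cam in tool",R.T@(c-s["tool_pos"]), "dir",R.T@Rc.T[:,2], K[0,0])
shift([0.467,-0.234,0.20]); shift([0.514,0.05,0.25])
im=cv2.imread("pics/top0.png"); 
m=silhouettes("top","wingnut")[0]["pixels"]; v,u=np.nonzero(m)
cv2.imwrite("pics/c.png",cv2.resize(im[230:310,360:460],None,fx=5,fy=5))
E
```

```text
cam in tool [ 0.07597586  0.0005936  -0.17580354] dir [-2.96260905e-01  1.10465168e-04  9.55107043e-01] 394.86967168028724
travel mm [-522.3 -652.5    9. ] j7 -0.071 toolx [-0.896  0.444 -0.   ] tooly [ 0.444  0.896 -0.   ]
travel mm [-438.4 -377.1  -41. ] j7 -0.071 toolx [-0.896  0.444 -0.   ] tooly [ 0.444  0.896 -0.   ]
```

View pics/c.png

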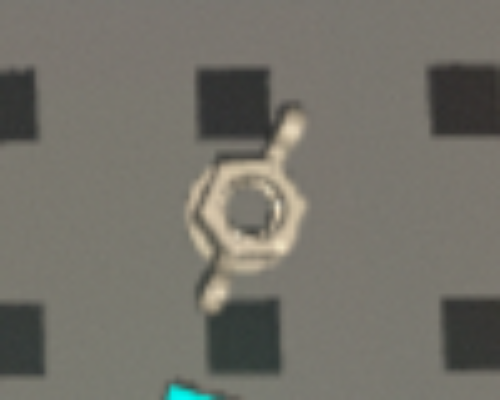

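The crop shows two wings on the hexagon hub, running from (213,295) to (290,122), so this is the wing nut. The wing axis lies at about -24° in the world, and tool x is already nearly along it. I'll first look at the stud from above.

Request:
{"method": "arm_command", "body": {
  "travel": [
    [-10,-9,-10],
    [-30,-26,-30],
    [-60,-52,-41],
    [-100,-86,-41],
    [-140,-120,-41],
    [-180,-155,-41],
    [-220,-189,-41],
    [-260,-224,-41],
    [-300,-258,-41],
    [-340,-292,-41],
    [-380,-327,-41],
    [-410,-353,-41],
    [-428,-368,-41],
    [-438,-377,-41],
    [-438,-377,-41],
    [-438,-377,-41]
  ],
  "angular": [
    [0,0,0],
    [0,0,0],
    [0,0,0],
    [0,0,0],
    [0,0,0],
    [0,0,0],
    [0,0,0],
    [0,0,0],
    [0,0,0],
    [0,0,0],
    [0,0,0],
    [0,0,0],
    [0,0,0],
    [0,0,0],
    [0,0,0],
    [0,0,0]
  ],
  "hand": [88,88,88,88,88,88,88,88,88,88,88,88,88,88,88,88]
}}

```text
time_s: 1.88
tool_pos: [0.5161, 0.0412, 0.2506]
ee_rot: [0.732, 3.051, -0.005]
force: [-0.9, -0.0, 0.6]
opening: 0.0879
grasp_force: 0.0
```

```bash
python3 - <<'E'
from h import *
M=cm("wrist"); snap("wrist","w1"); r=tip("wrist","stud_top"); print(r, cm("wrist")[2]-M[2])
for z in(0.118,0.128): print(onz("wrist",r[0][1],z,M).round(4))
S=cm("scene");T=cm("top"); print(tri([(M,r[0][1]),(S,(349.6,240.5)),(T,(291.5,246.7))]).round(4))
shift([0.467,-0.234,0.14]); print(state()["joint_pos"],state()["force"])
E
```

```text
[(0.64, array([319.5, 213. ]))] [-0.00317659  0.00387792  0.00176892]
[0.5118 0.0454 0.118 ]
[0.5097 0.0464 0.128 ]
[0.5133 0.0461 0.1168]
travel mm [ -84.4 -273.9  110.1] j7 1.0 toolx [-0.894  0.447 -0.   ] tooly [ 0.447  0.894 -0.   ]
[-0.39748432  0.26293164  0.25923944  1.85679669 -0.07754929  1.03138179
  1.00023522] [ 0.72897678  0.96810697 -0.41850809]
```

View pics/w1.png

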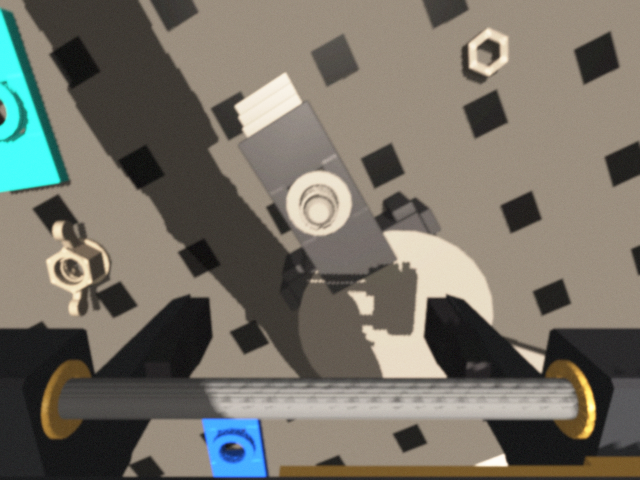

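Stud tip at wrist pixel (319,212), but the arm was still settling when the picture was taken, so I'll repeat it at rest.

```bash
python3 - <<'E'
from h import *
M=cm("wrist"); im=snap("wrist","w2"); r=tip("wrist","stud_top"); print(r, cm("wrist")[2]-M[2])
for z in(0.118,0.128): print(onz("wrist",r[0][1],z,M).round(4), onz("top",(291.5,246.7),z).round(4))
# bright tip circle
g=cv2.cvtColor(im,cv2.COLOR_RGB2GRAY)
c=cv2.HoughCircles(g[170:250,270:370],cv2.HOUGH_GRADIENT,1.5,3,param1=80,param2=18,minRadius=8,maxRadius=40); print(None if c is None else c[0][:8]+[270,170,0])
shift([0.467,-0.234,0.14])
E
```

```text
[(0.65, array([308.5, 222.8]))] [-8.34598892e-05  6.52128047e-04  3.21996792e-04]
[0.5125 0.042  0.118 ] [0.5134 0.0482 0.118 ]
[0.5104 0.0433 0.128 ] [0.5116 0.0478 0.128 ]
[[311.25       211.25        20.        ]
 [324.75       205.25        27.5       ]
 [327.75       211.25        29.15000153]
 [312.75       208.25        17.        ]
 [309.75       218.75        14.29999924]
 [335.25       193.25        29.15000153]
 [297.75       211.25        25.84999847]
 [297.75       205.25        29.15000153]]
travel mm [ -84.9 -276.8  109.8] j7 1.0 toolx [-0.897  0.442  0.001] tooly [0.442 0.897 0.001]
```

Request:
{"method": "arm_command", "body": {
  "travel": [
    [-5,-15,0],
    [-13,-45,0],
    [-25,-85,10],
    [-37,-125,30],
    [-49,-165,55],
    [-62,-205,80],
    [-74,-240,100],
    [-82,-265,108],
    [-85,-277,110],
    [-85,-277,110],
    [-85,-277,110],
    [-85,-277,110]
  ],
  "angular": [
    [0,0,0],
    [0,0,0],
    [0,0,0],
    [0,0,0],
    [0,0,0],
    [0,0,0],
    [0,0,0],
    [0,0,0],
    [0,0,0],
    [0,0,0],
    [0,0,0],
    [0,0,0]
  ],
  "hand": [88,88,88,88,88,88,88,88,88,88,88,88],
  "newtons": 30
}}

```text
time_s: 3.08
tool_pos: [0.468, -0.2332, 0.1402]
ee_rot: [0.711, 3.06, 0.002]
force: [1.0, 0.4, 0.5]
opening: 0.0881
grasp_force: 0.0
```

```bash
python3 - <<'E'
from h import *
camera("top"); M=cm("wrist"); im=snap("wrist","w3"); print(cm("wrist")[2]-M[2])
r=tip("wrist","wingnut"); print(r)
d=silhouettes("wrist","wingnut")[0]; m=d["pixels"]; print(d["conf"],d["extent"])
print(onz("wrist",r[0][1],0,M).round(4))
v,u=np.nonzero(m)
P=np.array([onz("wrist",(a,b),0.03,M)[:2] for a,b in zip(u,v)]); c=P.mean(0)
(ctr,wh,ang)=cv2.minAreaRect((P*1000).astype(np.float32)); print("mean",c,"rect",ctr,wh,ang)
far=P[np.linalg.norm(P-c,axis=1)>0.038]; w,V=np.linalg.eigh(np.cov((far-c).T)); print("wing dir",np.degrees(np.arctan2(*V[::-1,1])))
shift([*c,0.1])
E
```

```text
[ 1.94207891e-04 -7.43875775e-05 -5.69687822e-05]
[(0.76, array([316.3, 215. ]))]
0.74 [0.4444, 0.306, 0.5428, 0.5931]
[ 0.4656 -0.2321  0.    ]
mean [ 0.46139905 -0.22947042] rect (464.8869934082031, -230.0830535888672) (51.025718688964844, 100.69722747802734) 86.95298767089844
wing dir 153.11696184641374
travel mm [ 7.8  1.2 40.5] j7 1.679 toolx [-0.897  0.441 -0.001] tooly [0.441 0.897 0.001]
```

View pics/w3.png

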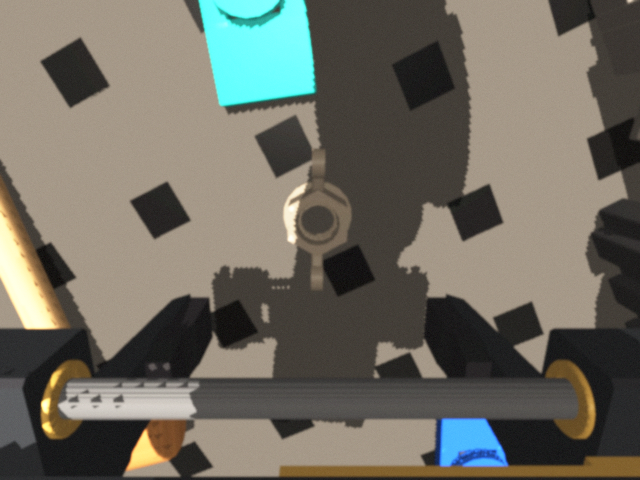

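The wrist picture shows the wing nut at (317,215), with wing ends at (319,152) and (317,288), in line with tool x.

```bash
python3 - <<'E'
from h import *
M=cm("wrist"); a=onz("",(319,152),.036,M);b=onz("",(317,288),.036,M); print(a,b,np.linalg.norm(a-b)); shift([*((a+b)/2)[:2],0.009]); shift([.4656,-.2321,.009])
E
```

```text
[ 0.41854614 -0.20789113  0.036     ] [ 0.50961046 -0.25436022  0.036     ] 0.10223544578046517
travel mm [  4.8   0.8 131.5] j7 1.679 toolx [-0.897  0.441 -0.001] tooly [0.441 0.897 0.001]
travel mm [  3.    0.6 131.5] j7 1.679 toolx [-0.897  0.441 -0.001] tooly [0.441 0.897 0.001]
```

Request:
{"method": "arm_command", "body": {
  "travel": [
    [1,0.5,15],
    [2,0.5,45],
    [3.5,0.5,80],
    [3.5,0.5,108],
    [3.5,0.5,124],
    [3.5,0.5,130],
    [3.5,0.5,131],
    [3.5,0.5,131],
    [3.5,0.5,131],
    [3.5,0.5,131],
    [3.5,0.5,131],
    [3.5,0.5,131],
    [3.5,0.5,131],
    [3.5,0.5,131],
    [3.5,0.5,131],
    [3.5,0.5,131],
    [3.5,0.5,131]
  ],
  "angular": [
    [0,0,0],
    [0,0,0],
    [0,0,0],
    [0,0,0],
    [0,0,0],
    [0,0,0],
    [0,0,0],
    [0,0,0],
    [0,0,0],
    [0,0,0],
    [0,0,0],
    [0,0,0],
    [0,0,0],
    [0,0,0],
    [0,0,0],
    [0,0,0],
    [0,0,0]
  ],
  "hand": [88,88,88,88,88,88,88,88,40,40,40,40,40,40,40,40,40],
  "newtons": 30
}}

```text
time_s: 4.7
tool_pos: [0.464, -0.2337, 0.009]
ee_rot: [-0.716, -3.059, 0.0]
force: [-0.5, 0.3, -0.0]
opening: 0.0398
grasp_force: 0.0
```

```bash
python3 - <<'E'
from h import *
snap("wrist","w4"); s=state(); print(s["tool_pos"],s["opening"],s["grasp_force"]); print(tip("scene","wingnut") if camera("scene") is not None else 0)
E
```

```text
[ 0.46399644 -0.23364761  0.00899457] 0.040165184209380735 0.0
[(0.56, array([284.9, 218. ]))]
```

View pics/w4.png

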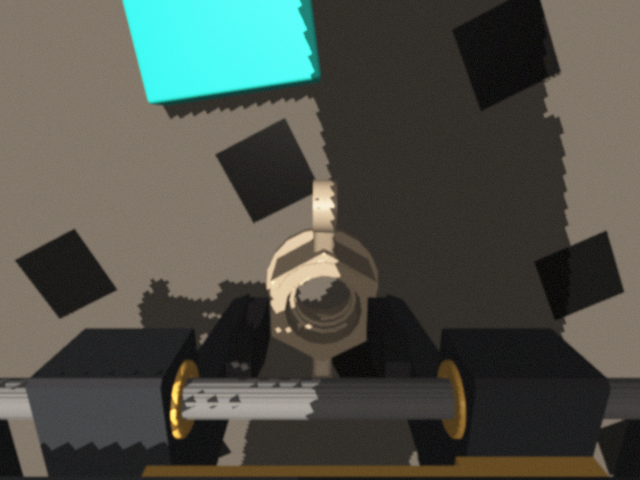

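```bash
python3 - <<'E'
from h import *
M=cm("wrist"); 
for uv,z in(((322,292),.034),((324,181),.038),((324,181),.041),((268,285),.034),((378,285),.034),((322,254),.034)):
    p=onz("",uv,z,M); s=state(); R=Ro.from_rotvec(s["ee_rot"]).as_matrix(); print(uv,z,(R.T@(p-s["tool_pos"])*1000).round(1))
E
```

```text
(322, 292) 0.034 [  8.4   2.4 -25. ]
(324, 181) 0.038 [ 54.9   3.  -29. ]
(324, 181) 0.041 [ 55.4   2.9 -32. ]
(268, 285) 0.034 [ 11.5 -19.9 -25. ]
(378, 285) 0.034 [ 11.5  25.5 -25. ]
(322, 254) 0.034 [ 25.    2.3 -25. ]
```

Request:
{"method": "arm_command", "body": {
  "travel": [
    [0,0,0],
    [0,0,0],
    [0,0,0],
    [0,0,0]
  ],
  "angular": [
    [0,0,0],
    [0,0,0],
    [0,0,0],
    [0,0,0]
  ],
  "hand": [36,36,36,36],
  "newtons": 20
}}

```text
time_s: 5.18
tool_pos: [0.464, -0.2337, 0.009]
ee_rot: [-0.716, -3.059, 0.0]
force: [0.4, -0.4, -0.0]
opening: 0.0363
grasp_force: 0.0
```

```bash
python3 - <<'E'
from h import *
w=camera("wrist"); s=camera("scene")
a=cv2.resize(w[170:430,170:470],(460,400)); b=cv2.resize(s[170:270,245:330],(340,400),interpolation=cv2.INTER_CUBIC)
cv2.imwrite("pics/w5.png",np.hstack([a,b])[:,:,::-1]); print(state()["opening"])
K,R,t=cm("scene"); 
for p in ([.464,-.2337,.009],): x=K@(R@p+t); print(x[:2]/x[2])
E
```

```text
0.036370086994590205
[285.30754106 217.54644613]
```

View pics/w5.png

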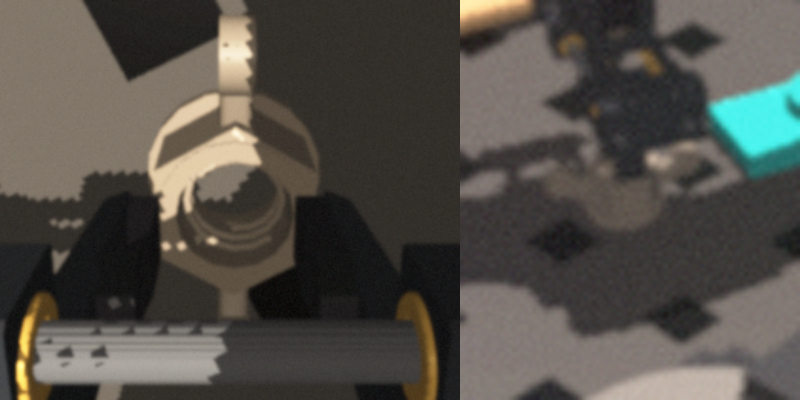

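```bash
python3 - <<'E'
from h import *
s=state(); R=Ro.from_rotvec(s["ee_rot"]).as_matrix(); K,Rc,t=cm("wrist"); print(s["tool_pos"])
for p in ([9,18,0],[-9,18,0],[9,18,-19],[9,-18,0],[9,-18,-19],[0,0,9],[0,0,-25],[9,18,-36],[25.4,0,-25],[-25.4,0,-25],[0,22,-25],[54,0,-32],[27,0,9]):
    X=R@np.array(p)/1000+s["tool_pos"]; x=K@(Rc@X+t); print(p,(x[:2]/x[2]).round(1))
E
```

```text
[ 0.46397384 -0.23366399  0.00900703]
[9, 18, 0] [354.2 268.9]
[-9, 18, 0] [353.2 303.4]
[9, 18, -19] [358.1 284.7]
[9, -18, 0] [278.5 269. ]
[9, -18, -19] [274.3 284.8]
[0, 0, 9] [316.5 279.3]
[0, 0, -25] [316.2 310.1]
[9, 18, -36] [362.4 302. ]
[25.4, 0, -25] [316.1 253. ]
[-25.4, 0, -25] [316.4 362.2]
[0, 22, -25] [368.4 310. ]
[54, 0, -32] [315.9 184.6]
[27, 0, 9] [316.4 227.5]
```

The picture shows the finger ends at full-picture row 297, inner columns 273 and 364. That puts them about 30 mm above where the reported TCP should be, so they closed over the hub without touching it. I'll open and go lower in checked steps, watching the force.

Request:
{"method": "arm_command", "body": {
  "travel": [
    [0,0,0],
    [0,1,0],
    [0,2,0],
    [0,2,0],
    [0,2,0],
    [0,2,2],
    [0,2,4],
    [0,2,5],
    [0,2,6],
    [0,2,6]
  ],
  "angular": [
    [0,0,0],
    [0,0,0],
    [0,0,0],
    [0,0,0],
    [0,0,0],
    [0,0,0],
    [0,0,0],
    [0,0,0],
    [0,0,0],
    [0,0,0]
  ],
  "hand": [70,70,70,70,70,70,70,70,70,70]
}}

```text
time_s: 6.12
tool_pos: [0.4647, -0.2319, 0.0028]
ee_rot: [-0.716, -3.059, -0.0]
force: [0.9, -0.2, 0.6]
opening: 0.07
grasp_force: 0.0
```

```bash
python3 - <<'E'
from h import *
w=camera("wrist"); s=state(); print(s["tool_pos"],s["opening"],s["force"])
cv2.imwrite("pics/w6.png",cv2.resize(w[170:430,170:470],(780,590))[:,:,::-1])
R=Ro.from_rotvec(s["ee_rot"]).as_matrix(); K,Rc,t=cm("wrist")
h=s["opening"]*500
for z in (0,-19,-33):
  for y in(h,h+10,-h,-h-10):
    X=R@np.array([9,y,z])/1000+s["tool_pos"]; x=K@(Rc@X+t); print(y,z,((x[:2]/x[2]-170)*[2.6,2.27]).round())
print([d for d in tip("wrist","wingnut")])
E
```

```text
[ 0.46476852 -0.23186296  0.00286726] 0.07053000910836534 [-0.19512851 -0.42677184 -0.89908995]
35.26500455418267 0 [573. 225.]
45.26500455418267 0 [628. 225.]
-35.26500455418267 0 [188. 225.]
-45.26500455418267 0 [133. 225.]
35.26500455418267 -19 [594. 260.]
45.26500455418267 -19 [654. 260.]
-35.26500455418267 -19 [167. 261.]
-45.26500455418267 -19 [106. 261.]
35.26500455418267 -33 [612. 292.]
45.26500455418267 -33 [677. 292.]
-35.26500455418267 -33 [148. 293.]
-45.26500455418267 -33 [ 83. 293.]
[(0.69, array([319.1, 284.3]))]
```

View pics/w6.png

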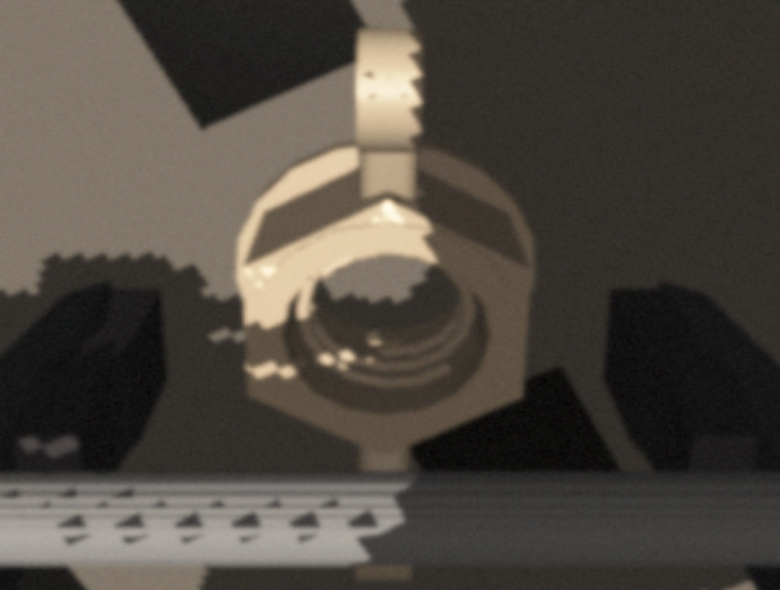

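The fingertips are at crop (163,290) and (612,290), which fits ends 33 mm behind the reported TCP. The nut is centred between them. I'll go down gently and check the force.

Request:
{"method": "arm_command", "body": {
  "travel": [
    [0,0,1],
    [0,0,2],
    [0,0,3],
    [0,0,4],
    [0,0,4.5]
  ],
  "angular": [
    [0,0,0],
    [0,0,0],
    [0,0,0],
    [0,0,0],
    [0,0,0]
  ],
  "hand": [70,70,70,70,70]
}}

```text
time_s: 6.63
tool_pos: [0.4648, -0.2319, -0.0016]
ee_rot: [-0.716, -3.059, 0.0]
force: [-0.5, 0.1, 0.4]
opening: 0.0698
grasp_force: 0.0
```

The reported TCP is below the bench with no contact, which confirms the offset. I'll continue down.

Request:
{"method": "arm_command", "body": {
  "travel": [
    [0,0,3],
    [0,0,6],
    [0,0,9],
    [0,0,12],
    [0,0,14.5],
    [0,0,16.5],
    [0,0,18],
    [0,0,18.5]
  ],
  "angular": [
    [0,0,0],
    [0,0,0],
    [0,0,0],
    [0,0,0],
    [0,0,0],
    [0,0,0],
    [0,0,0],
    [0,0,0]
  ],
  "hand": [70,70,70,70,70,70,70,70]
}}

```text
time_s: 7.3
tool_pos: [0.4648, -0.2318, -0.0202]
ee_rot: [-0.716, -3.059, -0.0]
force: [0.5, -0.3, 0.4]
opening: 0.0695
grasp_force: 0.0
```

Request:
{"method": "arm_command", "body": {
  "travel": [
    [0,0,1],
    [0,0,2],
    [0,0,2],
    [0,0,2],
    [0,0,2],
    [0,0,2],
    [0,0,2],
    [0,0,2],
    [0,0,2],
    [0,0,2]
  ],
  "angular": [
    [0,0,0],
    [0,0,0],
    [0,0,0],
    [0,0,0],
    [0,0,0],
    [0,0,0],
    [0,0,0],
    [0,0,0],
    [0,0,0],
    [0,0,0]
  ],
  "hand": [70,70,38,38,38,38,38,38,38,38],
  "newtons": 25
}}

```text
time_s: 8.13
tool_pos: [0.465, -0.2319, -0.0219]
ee_rot: [0.716, 3.059, 0.0]
force: [-1.1, -0.2, 1.0]
opening: 0.0437
grasp_force: 25.0
```

The nut is gripped at 44 mm, so its underside sits 21.9 mm above the reported TCP. Next I lift it and move beside the stud for a close look.

Request:
{"method": "arm_command", "body": {
  "travel": [
    [0,0,-4],
    [0,0,-15],
    [0,0,-40],
    [0,10,-75],
    [1,30,-110],
    [3,60,-140],
    [5,95,-160],
    [6,130,-168],
    [7,165,-170],
    [8,200,-170],
    [9,230,-170],
    [10,250,-170],
    [11,263,-170],
    [11,268,-170],
    [11,269,-170],
    [11,269,-170]
  ],
  "angular": [
    [0,0,0],
    [0,0,0],
    [0,0,0],
    [0,0,0],
    [0,0,0],
    [0,0,0],
    [0,0,0],
    [0,0,0],
    [0,0,0],
    [0,0,0],
    [0,0,0],
    [0,0,0],
    [0,0,0],
    [0,0,0],
    [0,0,0],
    [0,0,0]
  ],
  "hand": [38,38,38,38,38,38,38,38,38,38,38,38,38,38,38,38]
}}

```text
time_s: 9.47
tool_pos: [0.5739, 0.0125, 0.1481]
ee_rot: [-0.718, -3.058, 0.002]
force: [-0.3, -0.8, -1.7]
opening: 0.0438
grasp_force: 25.0
```

```bash
python3 - <<'E'
from h import *
camera("top"); camera("top"); camera("top"); s=state(); M=cm("wrist"); im=snap("wrist","w7"); r=tip("wrist","stud_top"); print(s["tool_pos"],s["opening"],s["joint_pos"][6],r)
for z in(.128,): 
    for q in r: print(onz("",q[1],z,M).round(4))
u,v=r[0][1].astype(int); u0,v0=max(u-60,0),max(v-60,0)
cv2.imwrite("pics/c7.png",np.hstack([cv2.resize(im[v0:v0+120,u0:u0+120],(480,480),interpolation=cv2.INTER_CUBIC),cv2.resize(im,(320,480))])[:,:,::-1]); print(u0,v0)
print("wn",tip("wrist","wingnut"))
print("pred wing end"); R=Ro.from_rotvec(s["ee_rot"]).as_matrix()
for p in ([54,0,-63],[54,0,-60],[25.4,0,-56],[0,0,-56]): x=M[0]@(M[1]@(R@np.array(p)/1000+s["tool_pos"])+M[2]); print(p,(x[:2]/x[2]).round(1))
E
```

```text
[0.5739013  0.01209104 0.14809021] 0.04400243062496255 1.1859789030028076 [(0.94, array([318. , 129.6]))]
[0.5095 0.0451 0.128 ]
258 69
wn [(0.61, array([317.7, 305.2]))]
pred wing end
[54, 0, -63] [315.5 201.2]
[54, 0, -60] [315.5 199.2]
[25.4, 0, -56] [315.8 283.2]
[0, 0, -56] [316. 351.]
```

View pics/c7.png

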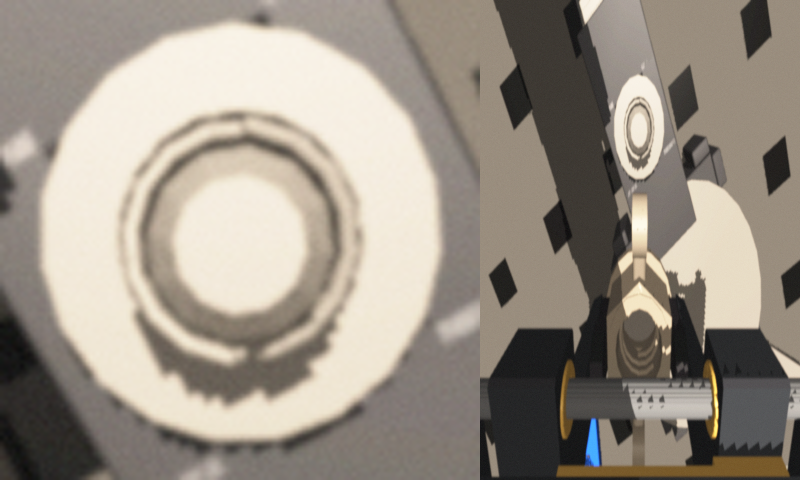

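The picture shows the stud tip disc at (318,130), with the spring ring concentric below it. The nut is held upright, its wing end around (320,194). I'll measure nut and stud in the same picture.

```bash
python3 - <<'E'
from h import *
im=cv2.imread("pics/w7.png").astype(int); s=state(); M=cm("wrist"); R=Ro.from_rotvec(s["ee_rot"]).as_matrix()
for r in range(184,206,2): print(r,im[r,300:342:3].sum(1)//3)
print("row220",im[222,300:342].sum(1)//3)
def tl(uv,z): return (R.T@(onz("",uv,z,M)-s["tool_pos"])*1000).round(1)
zu=s["tool_pos"][2]+.0219
print("stud",tl((318,130),.128),"ring",tl((318.2,127.7),.094),"wing",tl((320,194),zu+.037),tl((320,194),zu+.041), tl((320,200),zu+.041))
print("nut net",tl((317.7,305.2),zu))
E
```

```text
184 [116 118 121 145 156 122 116 121 117 120 120 123 118 122]
186 [115 126 154 159 170 128 121 123 120 118 118 117 119 121]
188 [119 156 177 154 149 118 117 118 117 117 120 117 120 118]
190 [145 161 172 130 123 118 117 114 116 117 120 118 119 120]
192 [153 147 132 114 111 112 109 112 109 112 109 116 114 116]
194 [143 121 128 131 131 129 128 129 128 126 127 125 118 120]
196 [123 120 154 158 159 160 159 158 155 158 156 145 117 118]
198 [117 121 173 176 175 179 175 175 175 177 176 165 118 117]
200 [120 124 188 187 190 186 186 189 190 189 188 178 120 116]
202 [116 126 199 199 197 200 200 200 198 203 197 187 120 115]
204 [116 133 205 206 206 207 205 206 205 206 205 192 121 117]
row220 [ 83 107 124 164 223 241 244 245 244 244 245 245 245 245 245 244 244 245
 245 244 244 245 245 245 245 245 245 245 245 245 245 245 244 239 218 166
 127 114 114 117 114 114]
stud [72.1  0.8 20.1] ring [72.7  0.9 54.1] wing [ 55.4   1.3 -58.9] [ 56.1   1.3 -62.9] [ 54.3   1.3 -62.9]
nut net [  0.8   0.6 -21.9]
```

Request:
{"method": "arm_command", "body": {
  "travel": [
    [5,0,0],
    [18,0,0],
    [38,0,0],
    [57,0,3],
    [67,0,8],
    [70.3,-0.2,14],
    [70.8,-0.2,20],
    [70.8,-0.2,26],
    [70.8,-0.2,32],
    [70.8,-0.2,37],
    [70.8,-0.2,41],
    [70.8,-0.2,44],
    [70.8,-0.2,47],
    [70.8,-0.2,50],
    [70.8,-0.2,53],
    [70.8,-0.2,55],
    [70.8,-0.2,55]
  ],
  "angular": [
    [0,0,0],
    [0,0,0],
    [0,0,0],
    [0,0,0],
    [0,0,0],
    [0,0,0],
    [0,0,0],
    [0,0,0],
    [0,0,0],
    [0,0,0],
    [0,0,0],
    [0,0,0],
    [0,0,0],
    [0,0,0],
    [0,0,0],
    [0,0,0],
    [0,0,0]
  ],
  "hand": [38,38,38,38,38,38,38,38,38,38,38,38,38,38,38,38,38]
}}

```text
time_s: 11.18
tool_pos: [0.5107, 0.0453, 0.0927]
ee_rot: [-0.716, -3.059, 0.0]
force: [-0.1, -0.4, -2.2]
opening: 0.0442
grasp_force: 25.0
```

```bash
python3 - <<'E'
from h import *
im=camera("scene"); M=cm("wrist"); w=snap("wrist","w8"); s=state(); print(s["tool_pos"],s["joint_pos"][6],s["force"],s["opening"])
a=cv2.resize(im[190:290,300:400],(400,400),interpolation=cv2.INTER_CUBIC); b=cv2.resize(w[190:390,240:400],(320,400),interpolation=cv2.INTER_CUBIC)
cv2.imwrite("pics/c8.png",np.hstack([a,b])[:,:,::-1])
E
```

```text
[0.51093672 0.04530649 0.09307465] 1.1356217549655534 [-0.05534448  0.23219325 -2.23675073] 0.0439251127909375
```

View pics/c8.png

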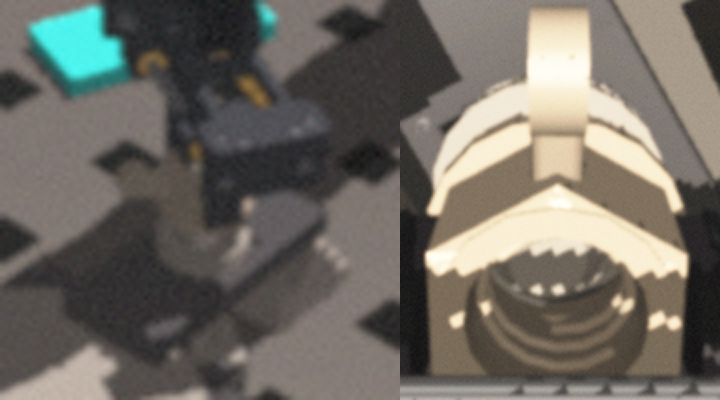

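The wrist crop shows the nut level, with the stud tip in its bore; the scene crop shows it above the springs. The underside is about 13 mm below the tip and no force has built up. I'll now lower it to find the contact.

Request:
{"method": "arm_command", "body": {
  "travel": [
    [0,0,1],
    [0,0,2],
    [0,0,3],
    [0,0,4],
    [0,0,5],
    [0,0,5.5],
    [0,0,5.5]
  ],
  "angular": [
    [0,0,0],
    [0,0,0],
    [0,0,0],
    [0,0,0],
    [0,0,0],
    [0,0,0],
    [0,0,0]
  ],
  "hand": [38,38,38,38,38,38,38]
}}

```text
time_s: 11.87
tool_pos: [0.5107, 0.0452, 0.0873]
ee_rot: [-0.716, -3.059, 0.0]
force: [0.3, -0.3, -3.4]
opening: 0.0437
grasp_force: 25.0
```

Request:
{"method": "arm_command", "body": {
  "travel": [
    [0,0,0.5],
    [0,0,1],
    [0,0,1.5],
    [0,0,2],
    [0,0,2]
  ],
  "angular": [
    [0,0,0],
    [0,0,0],
    [0,0,0],
    [0,0,0],
    [0,0,0]
  ],
  "hand": [38,38,38,38,38]
}}

```text
time_s: 12.28
tool_pos: [0.5107, 0.0453, 0.0854]
ee_rot: [-0.716, -3.059, 0.0]
force: [-1.6, 0.4, -2.4]
opening: 0.044
grasp_force: 25.0
```

Request:
{"method": "arm_command", "body": {
  "travel": [
    [0,0,0.5],
    [0,0,1],
    [0,0,1.5],
    [0,0,1.5]
  ],
  "angular": [
    [0,0,0],
    [0,0,0],
    [0,0,0],
    [0,0,0]
  ],
  "hand": [38,38,38,38]
}}

```text
time_s: 12.62
tool_pos: [0.5104, 0.0452, 0.084]
ee_rot: [-0.716, -3.058, 0.0]
force: [-3.6, -1.3, 2.4]
opening: 0.0437
grasp_force: 25.0
```

Request:
{"method": "arm_command", "body": {
  "travel": [
    [0,0,0.5],
    [0,0,1],
    [0,0,1],
    [0,0,1]
  ],
  "angular": [
    [0,0,0],
    [0,0,0],
    [0,0,0],
    [0,0,0]
  ],
  "hand": [38,38,38,38]
}}

```text
time_s: 12.95
tool_pos: [0.5105, 0.0449, 0.0825]
ee_rot: [-0.716, -3.058, 0.001]
force: [-1.7, -2.6, -5.2]
opening: 0.0437
grasp_force: 25.0
```

```bash
python3 - <<'E'
from h import *
for i in range(4): camera("top"); s=state(); print(s["tool_pos"].round(5) if hasattr(s["tool_pos"],'round') else s["tool_pos"],np.round(s["force"],2),np.round(s["torque"],2),round(s["joint_pos"][6],3))
E
```

```text
[0.51049 0.04488 0.08255] [-2.28 -3.62 -5.47] [-0.66  0.37 -0.03] 1.142
[0.51049 0.04489 0.08259] [-2.44 -3.32 -6.2 ] [-0.72  0.43  0.04] 1.142
[0.51045 0.04491 0.08262] [-2.34 -3.1  -7.09] [-0.77  0.38  0.03] 1.142
[0.51043 0.04493 0.08265] [-2.99 -3.68 -6.13] [-0.75  0.42  0.03] 1.142
```

Request:
{"method": "arm_command", "body": {
  "travel": [
    [0.2,-0.5,-0.3],
    [0.4,-1,-0.6],
    [0.4,-1,-1],
    [0.4,-1,-1],
    [0.4,-1,-1]
  ],
  "angular": [
    [0,0,0],
    [0,0,0],
    [0,0,0],
    [0,0,0],
    [0,0,0]
  ],
  "hand": [38,38,38,38,38]
}}

```text
time_s: 13.57
tool_pos: [0.5108, 0.0447, 0.0847]
ee_rot: [0.716, 3.058, 0.001]
force: [-2.1, -3.6, -1.1]
opening: 0.0436
grasp_force: 25.0
```

```bash
cat > st.py <<'E'
from h import *
P=[];F=[];T=[]
for i in range(3):
    camera("top"); s=state(); P.append(s["tool_pos"]);F.append(s["force"]);T.append(s["torque"])
p=np.mean(P,0);print("tcp",p.round(4),"F",np.mean(F,0).round(1),"T",np.mean(T,0).round(2),"depth mm",round(128-21.9-p[2]*1000,1),"j7",round(s["joint_pos"][6],3),"t",s["time_s"],"op",round(s["opening"],4), "rot",np.round(Ro.from_rotvec(s["ee_rot"]).as_matrix()[:,2],4))
E
python3 st.py
```

```text
tcp [0.5108 0.0447 0.0847] F [-0.7 -2.2  0.3] T [-0.48  0.31  0.  ] depth mm 21.4 j7 1.143 t 13.7167 op 0.0439 rot [ 1.5e-03  3.0e-04 -1.0e+00]
```

Request:
{"method": "arm_command", "body": {
  "travel": [
    [-0.1,-0.4,0],
    [-0.1,-0.35,-0.1],
    [-0.1,-0.3,-0.2],
    [-0.1,-0.25,-0.3],
    [-0.1,-0.2,-0.4],
    [-0.1,-0.1,-0.5],
    [-0.1,-0.05,-0.6],
    [-0.1,0,-0.7],
    [-0.1,0.05,-0.8],
    [-0.1,0.1,-0.9]
  ],
  "angular": [
    [0,0,-2],
    [0,0,-5],
    [0,0,-8],
    [0,0,-11],
    [0,0,-14],
    [0,0,-17],
    [0,0,-20],
    [0,0,-23],
    [0,0,-26],
    [0,0,-29]
  ],
  "hand": [38,38,38,38,38,38,38,38,38,38]
}}

```text
time_s: 14.55
tool_pos: [0.5106, 0.0454, 0.0852]
ee_rot: [-0.078, 3.14, 0.001]
force: [-1.2, -0.4, -2.7]
opening: 0.0434
grasp_force: 25.0
```

```bash
python3 st.py
```

```text
tcp [0.5107 0.0453 0.0852] F [-0.4 -0.3 -2.1] T [-0.04  0.15  0.01] depth mm 20.9 j7 1.552 t 14.7 op 0.0436 rot [ 1.e-03  9.e-04 -1.e+00]
```

Request:
{"method": "arm_command", "body": {
  "travel": [
    [0,0,0.2],
    [0,0,0.4],
    [0,0,0.4]
  ],
  "angular": [
    [0,0,0],
    [0,0,0],
    [0,0,0]
  ],
  "hand": [38,38,38]
}}

```text
time_s: 14.95
tool_pos: [0.5105, 0.0449, 0.0846]
ee_rot: [-0.072, 3.14, 0.0]
force: [-0.7, -0.6, -2.7]
opening: 0.0438
grasp_force: 25.0
```

```bash
python3 st.py
```

```text
tcp [0.5104 0.0448 0.0846] F [ 0.2 -0.  -2.6] T [ 0.    0.01 -0.02] depth mm 21.5 j7 1.553 t 15.1 op 0.0442 rot [ 3.e-04  1.e-04 -1.e+00]
```

Request:
{"method": "arm_command", "body": {
  "travel": [
    [0,0,0.3],
    [0,0,0.6],
    [0,0,0.8],
    [0,0,0.8]
  ],
  "angular": [
    [0,0,0],
    [0,0,0],
    [0,0,0],
    [0,0,0]
  ],
  "hand": [38,38,38,38]
}}

```text
time_s: 15.43
tool_pos: [0.5102, 0.0446, 0.0837]
ee_rot: [0.073, -3.141, 0.0]
force: [-0.1, 0.3, -2.2]
opening: 0.0437
grasp_force: 25.0
```

Request:
{"method": "arm_command", "body": {
  "travel": [
    [0,0,0.3],
    [0,0,0.6],
    [0,0,0.8],
    [0,0,0.8]
  ],
  "angular": [
    [0,0,0],
    [0,0,0],
    [0,0,0],
    [0,0,0]
  ],
  "hand": [38,38,38,38]
}}

```text
time_s: 15.77
tool_pos: [0.5102, 0.0446, 0.0829]
ee_rot: [0.073, -3.141, 0.0]
force: [0.6, 0.6, -2.5]
opening: 0.044
grasp_force: 25.0
```

Request:
{"method": "arm_command", "body": {
  "travel": [
    [0,0,0.3],
    [0,0,0.6],
    [0,0,0.8],
    [0,0,0.8]
  ],
  "angular": [
    [0,0,0],
    [0,0,0],
    [0,0,0],
    [0,0,0]
  ],
  "hand": [38,38,38,38]
}}

```text
time_s: 16.1
tool_pos: [0.5102, 0.0446, 0.0821]
ee_rot: [0.073, -3.141, 0.0]
force: [0.4, -0.5, -2.0]
opening: 0.0435
grasp_force: 25.0
```

Request:
{"method": "arm_command", "body": {
  "travel": [
    [0,0,0.3],
    [0,0,0.6],
    [0,0,0.8],
    [0,0,0.8]
  ],
  "angular": [
    [0,0,0],
    [0,0,0],
    [0,0,0],
    [0,0,0]
  ],
  "hand": [38,38,38,38]
}}

```text
time_s: 16.43
tool_pos: [0.5102, 0.0446, 0.0813]
ee_rot: [-0.073, 3.141, -0.0]
force: [0.1, -0.3, -2.8]
opening: 0.044
grasp_force: 25.0
```

Request:
{"method": "arm_command", "body": {
  "travel": [
    [0,0,0.3],
    [0,0,0.6],
    [0,0,0.8],
    [0,0,0.8]
  ],
  "angular": [
    [0,0,0],
    [0,0,0],
    [0,0,0],
    [0,0,0]
  ],
  "hand": [38,38,38,38]
}}

```text
time_s: 16.77
tool_pos: [0.5106, 0.0447, 0.0811]
ee_rot: [-0.073, 3.14, 0.0]
force: [-2.2, 0.6, 4.9]
opening: 0.0438
grasp_force: 25.0
```

```bash
python3 st.py
```

```text
tcp [0.5106 0.0447 0.0811] F [-1.4  0.2  6.3] T [-0.05  0.39 -0.03] depth mm 25.0 j7 1.555 t 16.9167 op 0.0441 rot [ 8.e-04  3.e-04 -1.e+00]
```

The contact is now consistent: here it sits at depth 24.9, so the thread starts meet about 27° clockwise of this yaw, right where I first touched. I'll lift clear, turn clockwise about 77°, come down to contact and ride back cleanly.

Request:
{"method": "arm_command", "body": {
  "travel": [
    [0,0,-1],
    [0,0,-2.5],
    [0,0,-4],
    [0,0,-5.5],
    [0,0,-7],
    [0,0,-8],
    [0,-0.1,-8],
    [0,-0.2,-8],
    [0.1,-0.3,-8],
    [0.1,-0.5,-8],
    [0.2,-0.6,-8],
    [0.3,-0.7,-8],
    [0.4,-0.8,-8],
    [0.5,-0.8,-8],
    [0.6,-0.9,-8],
    [0.7,-1,-8],
    [0.8,-1,-8],
    [0.8,-1,-8],
    [0.8,-1,-8]
  ],
  "angular": [
    [0,0,0],
    [0,0,0],
    [0,0,0],
    [0,0,0],
    [0,0,0],
    [0,0,3],
    [0,0,9],
    [0,0,16],
    [0,0,23],
    [0,0,30],
    [0,0,37],
    [0,0,44],
    [0,0,51],
    [0,0,58],
    [0,0,65],
    [0,0,71],
    [0,0,75],
    [0,0,77],
    [0,0,77]
  ],
  "hand": [38,38,38,38,38,38,38,38,38,38,38,38,38,38,38,38,38,38,38]
}}

```text
time_s: 18.5
tool_pos: [0.5094, 0.0439, 0.0885]
ee_rot: [-1.899, -2.503, 0.0]
force: [-0.1, -0.7, -3.0]
opening: 0.0438
grasp_force: 25.0
```

```bash
python3 st.py
```

```text
tcp [0.5094 0.0437 0.0885] F [ 0.2  0.3 -2.8] T [-0.07  0.05 -0.01] depth mm 17.6 j7 0.465 t 18.65 op 0.0437 rot [-0.e+00  1.e-04 -1.e+00]
```

Request:
{"method": "arm_command", "body": {
  "travel": [
    [0,0.2,1],
    [0,0.4,2],
    [0,0.4,2.6],
    [0,0.4,3],
    [0,0.4,3]
  ],
  "angular": [
    [0,0,0],
    [0,0,0],
    [0,0,0],
    [0,0,0],
    [0,0,0]
  ],
  "hand": [38,38,38,38,38]
}}

```text
time_s: 19.07
tool_pos: [0.5098, 0.0437, 0.0854]
ee_rot: [-1.898, -2.503, 0.0]
force: [0.1, -0.2, -1.8]
opening: 0.0438
grasp_force: 25.0
```

Request:
{"method": "arm_command", "body": {
  "travel": [
    [0,0,0.4],
    [0,0,0.8],
    [0,0,0.8],
    [0,0,0.8]
  ],
  "angular": [
    [0,0,0],
    [0,0,0],
    [0,0,0],
    [0,0,0]
  ],
  "hand": [38,38,38,38]
}}

```text
time_s: 19.4
tool_pos: [0.5099, 0.0437, 0.0847]
ee_rot: [1.898, 2.503, 0.0]
force: [-0.6, -0.5, -1.6]
opening: 0.0437
grasp_force: 25.0
```

```bash
python3 st.py
```

```text
tcp [0.5099 0.0437 0.0848] F [-0.1 -0.4 -2.2] T [-0.06  0.06  0.01] depth mm 21.3 j7 0.468 t 19.55 op 0.0438 rot [ 1.e-04  0.e+00 -1.e+00]
```

Request:
{"method": "arm_command", "body": {
  "travel": [
    [0,0,0.3],
    [0,0,0.6],
    [0,0,0.6]
  ],
  "angular": [
    [0,0,0],
    [0,0,0],
    [0,0,0]
  ],
  "hand": [38,38,38]
}}

```text
time_s: 19.8
tool_pos: [0.5101, 0.0436, 0.0844]
ee_rot: [1.898, 2.503, 0.001]
force: [-0.9, -0.3, 2.8]
opening: 0.0438
grasp_force: 25.0
```

Request:
{"method": "arm_command", "body": {
  "travel": [
    [0,0,0.3],
    [0,0,0.5],
    [0,0,0.5]
  ],
  "angular": [
    [0,0,0],
    [0,0,0],
    [0,0,0]
  ],
  "hand": [38,38,38]
}}

```text
time_s: 20.05
tool_pos: [0.5102, 0.0436, 0.0842]
ee_rot: [1.898, 2.503, 0.001]
force: [-3.2, 0.2, 6.6]
opening: 0.0435
grasp_force: 25.0
```

```bash
python3 st.py
```

```text
tcp [0.5102 0.0436 0.0843] F [-2.5 -0.1  7.4] T [-0.17  0.51 -0.02] depth mm 21.8 j7 0.469 t 20.2 op 0.044 rot [ 7.e-04  3.e-04 -1.e+00]
```

Contact at depth 21.5 is as predicted. Now I turn backward, following the rise with light pressure.

Request:
{"method": "arm_command", "body": {
  "travel": [
    [0,-0.3,0],
    [0,-0.25,-0.1],
    [0,-0.2,-0.2],
    [0,-0.15,-0.3],
    [0,-0.1,-0.4],
    [0,0,-0.5],
    [0,0.05,-0.6],
    [0.1,0.1,-0.7],
    [0.1,0.15,-0.8],
    [0.1,0.2,-0.9]
  ],
  "angular": [
    [0,0,-2],
    [0,0,-5],
    [0,0,-8],
    [0,0,-11],
    [0,0,-14],
    [0,0,-17],
    [0,0,-20],
    [0,0,-23],
    [0,0,-26],
    [0,0,-29]
  ],
  "hand": [38,38,38,38,38,38,38,38,38,38]
}}

```text
time_s: 21.03
tool_pos: [0.5106, 0.0436, 0.0849]
ee_rot: [1.207, 2.899, 0.001]
force: [0.5, -0.5, 3.2]
opening: 0.0438
grasp_force: 25.0
```

Request:
{"method": "arm_command", "body": {
  "travel": [
    [0,0.05,-0.1],
    [0,0.1,-0.2],
    [0,0.15,-0.3],
    [0,0.2,-0.35],
    [0,0.25,-0.45],
    [0,0.3,-0.5]
  ],
  "angular": [
    [0,0,-3],
    [0,0,-6],
    [0,0,-9],
    [0,0,-12],
    [0,0,-15],
    [0,0,-17]
  ],
  "hand": [38,38,38,38,38,38]
}}

```text
time_s: 21.53
tool_pos: [0.5106, 0.0441, 0.0851]
ee_rot: [0.765, 3.046, 0.0]
force: [1.7, -0.0, -0.4]
opening: 0.0436
grasp_force: 25.0
```

```bash
python3 st.py
```

```text
tcp [0.5105 0.0439 0.085 ] F [ 0.6 -0.7 -1.2] T [-0.17 -0.17  0.01] depth mm 21.1 j7 1.11 t 21.6833 op 0.0439 rot [ 6.e-04 -1.e-04 -1.e+00]
```

Request:
{"method": "arm_command", "body": {
  "travel": [
    [0,0,0.3],
    [0,0,0.5],
    [0,0,0.5],
    [0,0,0.5]
  ],
  "angular": [
    [0,0,0],
    [0,0,0],
    [0,0,0],
    [0,0,0]
  ],
  "hand": [38,38,38,38]
}}

```text
time_s: 22.02
tool_pos: [0.5107, 0.0439, 0.0847]
ee_rot: [0.77, 3.045, -0.0]
force: [1.4, -1.2, -1.0]
opening: 0.0436
grasp_force: 25.0
```

```bash
python3 st.py
```

```text
tcp [0.5106 0.0439 0.0846] F [ 2.2 -1.8 -0.5] T [-0.32 -0.42  0.04] depth mm 21.5 j7 1.111 t 22.1667 op 0.0441 rot [ 8.e-04 -2.e-04 -1.e+00]
```

Request:
{"method": "arm_command", "body": {
  "travel": [
    [-0.2,0,-0.3],
    [-0.3,0,-0.4],
    [-0.3,0,-0.4],
    [-0.3,0.1,-0.4],
    [-0.3,0.1,-0.4],
    [-0.3,0.1,-0.4],
    [-0.3,0.1,-0.4],
    [-0.3,0.1,-0.4]
  ],
  "angular": [
    [0,0,0],
    [0,0,-3],
    [0,0,-6],
    [0,0,-9],
    [0,0,-12],
    [0,0,-15],
    [0,0,-17],
    [0,0,-17]
  ],
  "hand": [38,38,38,38,38,38,38,38]
}}

```text
time_s: 22.83
tool_pos: [0.5093, 0.0444, 0.0844]
ee_rot: [-0.308, -3.124, -0.0]
force: [0.9, -0.2, -2.6]
opening: 0.0438
grasp_force: 25.0
```

```bash
python3 st.py
```

```text
tcp [0.5097 0.0443 0.0846] F [ 0.1 -0.5 -3. ] T [ 0.01 -0.03  0.  ] depth mm 21.5 j7 1.351 t 22.9833 op 0.044 rot [-1.2e-03  1.0e-04 -1.0e+00]
```

The nut is now free of contact: the starts have passed. I lower it straight in.

Request:
{"method": "arm_command", "body": {
  "travel": [
    [0,0,0.9],
    [0,0,1.8],
    [0,0,2.7],
    [0,0,3.3],
    [0,0,3.4]
  ],
  "angular": [
    [0,0,0],
    [0,0,0],
    [0,0,0],
    [0,0,0],
    [0,0,0]
  ],
  "hand": [38,38,38,38,38]
}}

```text
time_s: 23.4
tool_pos: [0.5104, 0.044, 0.0813]
ee_rot: [-0.311, -3.126, 0.0]
force: [0.4, 0.3, -3.6]
opening: 0.0438
grasp_force: 25.0
```

```bash
python3 st.py
```

```text
tcp [0.5105 0.044  0.0815] F [ 0.2  0.2 -2.8] T [ 0.   -0.03  0.03] depth mm 24.6 j7 1.354 t 23.55 op 0.0435 rot [-1.e-04 -0.e+00 -1.e+00]
```

Request:
{"method": "arm_command", "body": {
  "travel": [
    [0,0,0.1],
    [0,-0.1,0.27],
    [0,-0.2,0.43],
    [0,-0.3,0.6],
    [0.1,-0.4,0.77],
    [0.1,-0.5,0.93],
    [0.2,-0.5,1.1],
    [0.2,-0.6,1.27],
    [0.2,-0.6,1.33]
  ],
  "angular": [
    [0,0,3],
    [0,0,8],
    [0,0,13],
    [0,0,18],
    [0,0,23],
    [0,0,28],
    [0,0,33],
    [0,0,38],
    [0,0,40]
  ],
  "hand": [38,38,38,38,38,38,38,38,38]
}}

```text
time_s: 24.3
tool_pos: [0.5102, 0.0436, 0.0802]
ee_rot: [1.367, 2.828, 0.0]
force: [-1.5, -0.4, -2.7]
opening: 0.0435
grasp_force: 25.0
```

```bash
python3 st.py
```

```text
tcp [0.5102 0.0436 0.0802] F [-0.1 -0.1 -2.7] T [-0.05  0.01 -0.  ] depth mm 25.9 j7 0.795 t 24.45 op 0.0441 rot [ 0.e+00 -1.e-04 -1.e+00]
```

Request:
{"method": "arm_command", "body": {
  "travel": [
    [0,-0.1,0.13],
    [0,-0.2,0.33],
    [0,-0.3,0.53],
    [0.1,-0.4,0.73],
    [0.1,-0.5,0.93],
    [0.2,-0.5,1.13],
    [0.2,-0.6,1.33],
    [0.3,-0.7,1.53],
    [0.4,-0.8,1.73],
    [0.5,-0.8,1.93],
    [0.6,-0.9,2.13],
    [0.6,-0.9,2.33],
    [0.7,-1,2.53],
    [0.8,-1,2.67]
  ],
  "angular": [
    [0,0,4],
    [0,0,10],
    [0,0,16],
    [0,0,22],
    [0,0,28],
    [0,0,34],
    [0,0,40],
    [0,0,46],
    [0,0,52],
    [0,0,58],
    [0,0,64],
    [0,0,70],
    [0,0,76],
    [0,0,80]
  ],
  "hand": [38,38,38,38,38,38,38,38,38,38,38,38,38,38]
}}

```text
time_s: 25.62
tool_pos: [0.5088, 0.0437, 0.0775]
ee_rot: [-2.864, -1.289, 0.0]
force: [0.2, 0.5, -2.6]
opening: 0.0434
grasp_force: 25.0
```

```bash
python3 st.py
```

```text
tcp [0.5088 0.0437 0.0774] F [ 0.1  0.9 -2.8] T [-0.01  0.17 -0.01] depth mm 28.7 j7 -0.305 t 25.7667 op 0.0437 rot [-4.e-04 -1.e-04 -1.e+00]
```

Request:
{"method": "arm_command", "body": {
  "travel": [
    [0,-0.1,0.13],
    [0,-0.2,0.33],
    [0,-0.3,0.53],
    [0.1,-0.4,0.73],
    [0.1,-0.5,0.93],
    [0.2,-0.5,1.13],
    [0.2,-0.6,1.33],
    [0.3,-0.7,1.53],
    [0.4,-0.8,1.73],
    [0.5,-0.8,1.93],
    [0.6,-0.9,2.13],
    [0.7,-0.9,2.33],
    [0.8,-1,2.53],
    [0.9,-1,2.73],
    [1,-1,2.93],
    [1.1,-1,3.13],
    [1.2,-1,3.33]
  ],
  "angular": [
    [0,0,4],
    [0,0,10],
    [0,0,16],
    [0,0,22],
    [0,0,28],
    [0,0,34],
    [0,0,40],
    [0,0,46],
    [0,0,52],
    [0,0,58],
    [0,0,64],
    [0,0,70],
    [0,0,76],
    [0,0,82],
    [0,0,88],
    [0,0,94],
    [0,0,100]
  ],
  "hand": [38,38,38,38,38,38,38,38,38,38,38,38,38,38,38,38,38]
}}

```text
time_s: 27.18
tool_pos: [0.5088, 0.0453, 0.0739]
ee_rot: [-2.83, 1.363, 0.002]
force: [-0.8, -0.3, -3.5]
opening: 0.0437
grasp_force: 25.0
```

```bash
python3 st.py
```

```text
tcp [0.5087 0.0452 0.0738] F [-0.2 -0.2 -3.1] T [0.13 0.22 0.  ] depth mm 32.3 j7 -1.73 t 27.3333 op 0.0436 rot [-9.e-04 -1.e-04 -1.e+00]
```

The nut runs freely in the thread at depth 32.3. I regrasp half a turn back for the tightening.

Request:
{"method": "arm_command", "body": {
  "travel": [
    [0,0,0],
    [0,0,0],
    [0,0,0],
    [0,0,0],
    [0,0,-3],
    [0.3,0,-12],
    [0.6,0,-26],
    [1,0,-38],
    [1,0,-43],
    [1,0,-44],
    [1,0,-44],
    [1,0,-44],
    [1,0,-44],
    [1,0,-44],
    [1,0,-44],
    [1,0,-44],
    [1,0,-44],
    [1,0,-44],
    [1,0,-44],
    [1,0,-44]
  ],
  "angular": [
    [0,0,0],
    [0,0,0],
    [0,0,0],
    [0,0,0],
    [0,0,0],
    [0,0,0],
    [0,0,0],
    [0,0,0],
    [0,0,-4],
    [0,0,-11],
    [0,0,-18],
    [0,0,-25],
    [0,0,-32],
    [0,0,-39],
    [0,0,-46],
    [0,0,-53],
    [0,0,-60],
    [0,0,-67],
    [0,0,-74],
    [0,0,-81]
  ],
  "hand": [60,75,80,80,80,80,80,80,80,80,80,80,80,80,80,80,80,80,80,80]
}}

```text
time_s: 29.0
tool_pos: [0.5099, 0.0438, 0.1191]
ee_rot: [3.034, 0.813, 0.002]
force: [-0.1, -0.2, 0.8]
opening: 0.0801
grasp_force: 0.0
```

Request:
{"method": "arm_command", "body": {
  "travel": [
    [0,0,0],
    [0,0,0],
    [0,0,0],
    [0,0,0],
    [0,0,0],
    [0,0,0],
    [0,0,0],
    [0,0,0],
    [0,0,0],
    [0,0,0],
    [0,0,0],
    [0,0,0],
    [0,0,0],
    [0,0,0],
    [0,0,0],
    [0,0,0],
    [0,0,0]
  ],
  "angular": [
    [0,0,-7],
    [0,0,-14],
    [0,0,-21],
    [0,0,-28],
    [0,0,-35],
    [0,0,-42],
    [0,0,-49],
    [0,0,-56],
    [0,0,-63],
    [0,0,-70],
    [0,0,-77],
    [0,0,-84],
    [0,0,-90],
    [0,0,-95],
    [0,0,-98],
    [0,0,-99],
    [0,0,-99]
  ],
  "hand": [80,80,80,80,80,80,80,80,80,80,80,80,80,80,80,80,80]
}}

```text
time_s: 30.42
tool_pos: [0.5099, 0.0437, 0.1187]
ee_rot: [1.362, 2.83, 0.0]
force: [0.9, 0.4, 0.3]
opening: 0.0799
grasp_force: 0.0
```

```bash
python3 st.py; python3 - <<'E'
from h import *
M=cm("wrist"); w=snap("wrist","w9"); 
print(tip("wrist","wingnut")); s=state(); R=Ro.from_rotvec(s["ee_rot"]).as_matrix(); print(R[:,0])
d=silhouettes("wrist","wingnut")[0]; P=np.argwhere(d["pixels"]); e=P[P[:,0]<P[:,0].min()+15]; print(d["extent"],e.mean(0))
p=onz("",(e[:,1].mean(),e[:,0].min()),.128-.033+.039,M); print((R.T@(p-s["tool_pos"])*1000).round(1))
E
```

```text
tcp [0.5098 0.044  0.1185] F [-0.1  0.3  0.2] T [-0.03  0.01 -0.02] depth mm -12.4 j7 0.756 t 30.5667 op 0.0803 rot [ 3.e-04 -2.e-04 -1.e+00]
[(0.88, array([317.1, 266.4])), (0.52, array([499.5, 373.1]))]
[-6.24110183e-01  7.81336318e-01 -1.92050438e-04]
[0.41, 0.3667, 0.5795, 0.7769] [183.52351097 317.15987461]
[ 55.2   0.7 -15.8]
```

Request:
{"method": "arm_command", "body": {
  "travel": [
    [0,0,8],
    [0,0,20],
    [0,0,32],
    [0,0,40],
    [0,0,44],
    [0,0,44.7],
    [0,0,44.7],
    [0,0,44.7],
    [0,0,44.7],
    [0,0,44.7],
    [0,0,44.7],
    [0,0,44.7],
    [0,0,44.7],
    [0,0,44.7],
    [0,0,44.7]
  ],
  "angular": [
    [0,0,0],
    [0,0,0],
    [0,0,0],
    [0,0,0],
    [0,0,0],
    [0,0,0],
    [0,0,0],
    [0,0,0],
    [0,0,0],
    [0,0,0],
    [0,0,0],
    [0,0,0],
    [0,0,0],
    [0,0,0],
    [0,0,0]
  ],
  "hand": [80,80,80,80,80,80,80,40,38,38,38,38,38,38,38],
  "newtons": 30
}}

```text
time_s: 31.97
tool_pos: [0.5096, 0.0442, 0.0736]
ee_rot: [1.361, 2.831, 0.0]
force: [-1.0, -0.1, 2.3]
opening: 0.0435
grasp_force: 30.0
```

```bash
python3 st.py
```

```text
tcp [0.5096 0.0443 0.0736] F [-1.3  0.1  2.3] T [-0.03  0.17 -0.03] depth mm 32.5 j7 0.798 t 32.1167 op 0.0438 rot [ 0.e+00  1.e-04 -1.e+00]
```

Request:
{"method": "arm_command", "body": {
  "travel": [
    [0,0,0.1],
    [0,0,0.3],
    [0,0,0.5],
    [0,0,0.7],
    [0,0,0.9],
    [0,0,1.1],
    [0,0,1.3],
    [0,0,1.4]
  ],
  "angular": [
    [0,0,3],
    [0,0,9],
    [0,0,15],
    [0,0,21],
    [0,0,27],
    [0,0,33],
    [0,0,39],
    [0,0,42]
  ],
  "hand": [38,38,38,38,38,38,38,38]
}}

```text
time_s: 32.78
tool_pos: [0.5096, 0.0443, 0.0723]
ee_rot: [2.291, 2.15, 0.0]
force: [-1.8, 0.0, 5.6]
opening: 0.044
grasp_force: 30.0
```

```bash
python3 st.py
```

```text
tcp [0.5096 0.0443 0.0722] F [-1.3  0.3  4.8] T [-0.02  0.33 -0.03] depth mm 33.9 j7 0.222 t 32.9333 op 0.0434 rot [-0.e+00 -1.e-04 -1.e+00]
```

Request:
{"method": "arm_command", "body": {
  "travel": [
    [0,0,0.1],
    [0,0,0.25],
    [0,0,0.4],
    [0,0,0.6],
    [0,0,0.8],
    [0,0,0.95],
    [0,0,1.1],
    [0,0,1.2]
  ],
  "angular": [
    [0,0,3],
    [0,0,9],
    [0,0,15],
    [0,0,21],
    [0,0,27],
    [0,0,33],
    [0,0,39],
    [0,0,42]
  ],
  "hand": [38,38,38,38,38,38,38,38]
}}

```text
time_s: 33.6
tool_pos: [0.5096, 0.0442, 0.0715]
ee_rot: [-2.908, -1.187, -0.0]
force: [-4.4, -0.6, 13.0]
opening: 0.0437
grasp_force: 30.0
```

```bash
python3 st.py
```

```text
tcp [0.5097 0.0443 0.0715] F [-4.   0.7 12.3] T [-0.    0.75 -0.08] depth mm 34.6 j7 -0.352 t 33.75 op 0.0438 rot [ 0.e+00  5.e-04 -1.e+00]
```

Request:
{"method": "arm_command", "body": {
  "travel": [
    [0,0,0.05],
    [0,0,0.1],
    [0,0,0.2],
    [0,0,0.3],
    [0,0,0.4],
    [0,0,0.5],
    [0,0,0.6],
    [0,0,0.7]
  ],
  "angular": [
    [0,0,3],
    [0,0,9],
    [0,0,15],
    [0,0,21],
    [0,0,27],
    [0,0,33],
    [0,0,39],
    [0,0,42]
  ],
  "hand": [38,38,38,38,38,38,38,38]
}}

```text
time_s: 34.42
tool_pos: [0.5094, 0.0441, 0.0707]
ee_rot: [-3.141, -0.066, 0.001]
force: [-4.1, 1.5, 13.2]
opening: 0.044
grasp_force: 30.0
```

```bash
python3 st.py
```

```text
tcp [0.5095 0.0441 0.0707] F [-3.9  0.7 11.6] T [-0.07  0.98 -0.08] depth mm 35.4 j7 -0.937 t 34.5667 op 0.0438 rot [-3.e-04  3.e-04 -1.e+00]
```

Request:
{"method": "arm_command", "body": {
  "travel": [
    [0,0,0.1],
    [0,0,0.2],
    [0,0,0.3],
    [0,0,0.4],
    [0,0,0.4]
  ],
  "angular": [
    [0,0,4],
    [0,0,10],
    [0,0,15],
    [0,0,18],
    [0,0,18]
  ],
  "hand": [38,38,38,38,38]
}}

```text
time_s: 34.98
tool_pos: [0.5094, 0.0441, 0.0702]
ee_rot: [3.113, -0.422, -0.001]
force: [-4.9, 1.7, 11.3]
opening: 0.0438
grasp_force: 30.0
```

```bash
python3 st.py
```

```text
tcp [0.5094 0.0441 0.0702] F [-3.3  0.9 10.7] T [-0.11  0.97 -0.15] depth mm 35.9 j7 -1.194 t 35.1333 op 0.0437 rot [-6.e-04  3.e-04 -1.e+00]
```

Request:
{"method": "arm_command", "body": {
  "travel": [
    [0,0,-0.3],
    [0,0,-0.6],
    [0,0,-0.8],
    [0,0,-0.8]
  ],
  "angular": [
    [0,0,0],
    [0,0,0],
    [0,0,0],
    [0,0,0]
  ],
  "hand": [38,38,38,38]
}}

```text
time_s: 35.47
tool_pos: [0.5093, 0.0441, 0.0703]
ee_rot: [3.113, -0.419, -0.001]
force: [-0.6, -0.7, -1.3]
opening: 0.0434
grasp_force: 30.0
```

```bash
python3 st.py
```

```text
tcp [0.5093 0.0441 0.0703] F [-1.  -0.4 -2.1] T [-0.43  0.27 -0.12] depth mm 35.8 j7 -1.195 t 35.6167 op 0.0437 rot [-5.e-04 -5.e-04 -1.e+00]
```

The nut bears solidly on the thread; the force falls to about its own weight and the nut does not move. Now I let go and lift clear.

Request:
{"method": "arm_command", "body": {
  "travel": [
    [0,0,0],
    [0,0,0],
    [0,0,0],
    [0,0,0],
    [0,0,0],
    [0,0,-5],
    [0,0,-20],
    [0,0,-45],
    [0,0,-75],
    [0,0,-100],
    [0,0,-115],
    [0,0,-120],
    [0,0,-120]
  ],
  "angular": [
    [0,0,0],
    [0,0,0],
    [0,0,0],
    [0,0,0],
    [0,0,0],
    [0,0,0],
    [0,0,0],
    [0,0,0],
    [0,0,0],
    [0,0,0],
    [0,0,0],
    [0,0,0],
    [0,0,0]
  ],
  "hand": [60,75,80,80,80,80,80,80,80,80,80,80,80]
}}

```text
time_s: 36.7
tool_pos: [0.5103, 0.0445, 0.1917]
ee_rot: [-3.112, 0.419, -0.003]
force: [-0.6, 0.2, -0.3]
opening: 0.0797
grasp_force: 0.0
```

```bash
python3 st.py; python3 - <<'E'
from h import *
M=cm("wrist"); w=snap("wrist","w10"); a=tip("wrist","wingnut"); st=tip("wrist","strap"); camera("scene"); b=tip("scene","wingnut"); print(a,b,st)
print("xy",onz("",a[0][1],.0917,M).round(4), tri([(M,a[0][1]),(cm("scene"),b[0][1])]).round(4))
s=tip("scene","strap"); print(s[:3])
camera("top"); print(tip("top","strap")[:2],tip("top","blank"))
E
```

```text
tcp [0.5092 0.0445 0.19  ] F [ 0.1  0.  -0.2] T [0.04 0.15 0.01] depth mm -83.9 j7 -1.364 t 36.85 op 0.0799 rot [-0.0016  0.     -1.    ]
[(0.56, array([315.7, 230.6]))] [(0.66, array([347.9, 247. ])), (0.43, array([204.3, 195.5])), (0.17, array([348. , 257.3]))] [(0.77, array([597.4, 335.7]))]
xy [0.5118 0.0458 0.0917] [0.5154 0.044  0.0983]
[(0.82, array([349.9, 257.5])), (0.62, array([334.8, 204. ]))]
[(0.94, array([296.2, 256.3])), (0.92, array([398., 338.]))] [(0.39, array([110.5, 255.6]))]
```

```bash
python3 - <<'E'
from h import *
a=cv2.imread("pics/top0.png"); b=camera("top")[:,:,::-1].copy()
for n,(x,y,w,h) in dict(blank=(210,110,125,80),handle=(212,112,50,50),heel=(278,262,38,45),blue=(365,120,55,75)).items():
    t=a[y+6:y+h-6,x+6:x+w-6]; r=cv2.matchTemplate(b[y-6:y+h+6,x-6:x+w+6],t,cv2.TM_CCOEFF_NORMED); m=cv2.minMaxLoc(r); print(n,m[1],np.array(m[3])-12)
E
```

```text
blank 0.7634981870651245 [0 0]
handle 0.9927743077278137 [0 0]
heel 0.7592583298683167 [1 0]
blue 0.9993424415588379 [0 0]
```

The blank has not shifted and the strap only by about a pixel at most. The nut is on its axis and the gripper is clear, so I hand in.

```bash
python3 -c "
from station import *
print(close_job())"
```

```text
the job is handed in; nothing more can be done
None
```

I ran the wing nut onto the stud, tightened it to about 2–2.5 mm of spring squeeze (estimated from the tool height) and handed the job in with the gripper clear; the hand-in gave no verdict. The first touch, before the clean backward ride-in, caught slightly off-axis at a few newtons.

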